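# Feel whether the instrument box is latched, free it and hold its cover open

## Robot

A 7-joint arm with a two-finger parallel gripper is mounted at the origin on the work surface. World frame = base frame: x ahead of the robot, y to its left, z up, the work surface at z = 0. Lengths are in m, angles in rad, forces in N, time in s.
With the tool pointing down it reaches from about 0.35 to 0.9 m from the base axis. Payload 8.1 kg.
Tool frame: the origin (TCP) lies midway between the tips of the shut fingers; the grasp point (between the pads) lies behind it (arm.tcp_to_grasp is the z of the grasp point in the tool frame, in m); z points along the fingers, y is the line along which they close (so a half turn about z gives the same grasp; the last joint's range is limited). The gripper opens to 92 mm and grips with 3 to 60 N. Pads are 19 mm wide; open, the fingers measure 130 mm over their backs; the gripper's body (75 mm by 190 mm) begins 47 mm behind the grasp point.
Start: joints at [1.167, 0.434, 0.025, 1.573, -0.012, 1.134, -0.075], TCP at [0.185, -0.597, 0.227] pointing down, gripper open.
Joint ranges: [-2.62, 2.62], [-0.44, 2.09], [-1.27, 1.32], [0.08, 2.57], [-1.32, 4.46], [0.12, 2], [-2.74, 2.74]. Speed limits (rad/s): [2.22, 2.22, 3.01, 3.01, 3.14, 3.14, 3.14].

## Interface

Orientations are given as a rotation vector (axis times angle).
In Python, from cell import readout, vision, arm gives the robot as it stands.
- The arm moves only by the tool carry_out, never from a script. Its argument "increments" is one flat list of numbers, 6 for each row, row after row: the shift along the world's x, y, z in mm, then the turn, a rotation vector about the world's x, y, z in rad. In form: [tx, ty, tz, wx, wy, wz, tx, ty, tz, wx, wy, wz, ...]. A call has 1 to 20 rows; each row shifts and turns the commanded pose from where the row before left it; what a row does not reach is not made up. A row lasts 1/8 s, in which the tool goes at most 62.5 mm and 10.7 degrees, less where a joint would pass 70% of its speed; a pose out of reach is approached as far as the arm can. A call with a gripper value outside its range is refused whole. "grip" is the closure, from 0 (fully open) to 1 (shut), set as the call begins (left out, the last holds). The fingers move at their own pace and stop on an object; "newtons" is the grip in N (left out, the last holds). Time passes only in rows, so rows that do not move let the fingers close. It gives the time, the measured TCP pose, the force, the opening and the grip force at its end, in the units of the state.
- readout.observe(): the state, without advancing time (a new reading comes with each control period).
- vision.get_image(name): name is "scene" or "top" or "wrist"; returns the picture (480x640x3 uint8, red, green, blue); there is no depth.
- vision.calibration(name): a dict with "fov_y" (degrees; the focal length in pixels is half the picture's height over the tangent of half this angle, whatever the lens; pixels are square), "cx", "cy" (the principal point, pixels), "pose" (4x4, takes a point from camera to world coordinates). Camera axes: x right, y up, looking along -z (the intrinsics and any distortion apply to the point x, -y, -z); pixel columns grow to the right and rows downward; lengths in m; the calibration is good to about 2 mm. A picture is of the moment at which its call begins: read the wrist's pose just before it. calibration takes no time and is no camera call; for the wrist camera it gives the pose at the moment of the call.
- arm.sign_off(): hands the job in; it is judged then, once.
The state is a dict: "clock": time; "joints": joint angles; "dq": joint speeds; "joint_efforts": joint torques, N m; "position": TCP position; "ee_rot": TCP orientation; "force": force on the tool from outside, world axes, zero at the start; "ft_torque": the same for the moment, N m; "width": opening from 0.0 (shut) to 1.0 (fully open); "gripper_force": force on a finger pad.
Only numpy, scipy, OpenCV 4.12 (cv2) and the standard library are available. Lean on these libraries where they do the work, as an engineer would, in place of code of your own. Each camera call takes 0.05 s, during which the arm holds its last target. There are 200 camera calls.

## Task

Someone needs to look into the grey instrument box, whose cover may or may not be latched; only a gentle tug on the black latch knob will tell, and if it is caught, about a quarter turn of the knob frees it, so do not force it. Raise the cover about half-way to upright (some 45 degrees) and finish still holding it there with the gripper, because it falls shut if let go. Leave the other things on the bench where they are.

Things in the scene. Friction and masses are not known exactly. Their poses are not given: they have to be found in the camera images.
- enclosure: fixed grey painted instrument box standing on the bench, 220 (its x) x 260 (its y) x 100 mm high without the cover, walls 5 mm, three black cable entries on the wall towards the robot. Origin: centre of its underside; its x axis points from the hinge side to the latch side (roughly away from the robot), z up
- cover_hinge (a point): fixed point in the middle of the cover's hinge line, at the top of the box's wall nearest the robot, 100 mm above the bench. Axes as the enclosure's: the hinge line runs along y; x points level across the box towards the latch side
- cover (a joint): opening angle of the cover (rad): 0 closed, grows as the latch side rises, stop at 1.25. Flat plate 226 x 266 x 8 mm, 0.3 to 0.65 kg; 2 to 4 N at the knob raises it along its arc (more if a stiff grip on the knob is not tilted with it); it falls shut if let go. Caught, it stops dead after about 0.02 rad (3 to 4 mm at the knob): 10 N of pull is plenty to tell; if it passes 0.035 it is free
- knob_center (a point): point on the latch knob's axis, half-way up; it moves with the cover but does not turn with the knob (z along the axis, out of the cover; x away from the hinge). Round ribbed black knob, 34 mm grip diameter (38 over the ribs), standing 3 to 41 mm above the cover's top face; the point is 22 mm above that face, 168 mm from the hinge line and, closed, 30 mm higher than it
- knob_top (a point): centre of the knob's top face, moving with the cover. The knob turns either way over several turns, lightly (0.06 N m), and stays where left; turn it with the cover down. Its hidden cam has two arms: by turns caught for about 75 degrees, free for about 105. So 80 to 100 degrees either way frees a caught latch, and mostly catches a free one. The knob looks the same in both cases
- keeper: steel lip, 90 mm long, fixed inside the box at the middle of the far wall, 78 to 86 mm above the bench, hidden under the closed cover: the cam catches beneath it. Forcing it with more than 60 N spoils it. Origin and axes as the enclosure's
- gland_a_c (a point): bystander: white plastic cable gland with a hexagon, 38 mm wide, 42 mm high, standing beside the box on its left (+y); point half-way up
- gland_b_c (a point): bystander: another white cable gland of the same size, on the right of the bench; point half-way up
- screwdriver: bystander: screwdriver with a black handle lying on the bench close to the box's right side; origin at the underside of its middle
- jar: bystander: small white jar, 56 mm across, 65 mm high, behind the box's far wall; origin at its underside
- bottle: bystander: white bottle, 64 mm across, 150 mm high, on the right of the bench; origin at its underside
- beaker: bystander: clear plastic beaker, 100 mm across, 120 mm high, standing on the orange stirrer at the left; origin at its underside

How it is judged:
On the way:
1. the cover has come free of its latch and is being raised by the gripper (value of joint cover between 0.2 and 0.55 rad and contact force between the fingers and cover above 0.5 N), for 0.1 s.
At the end, for the whole second after the job is handed in: The cover stands open between 0.55 and 1.05 rad (about 32 to 60 degrees), still (under 0.1 rad/s), held by the gripper's fingers (over 0.5 N on the cover or its knob) and by nothing else; every bystander is within 30 mm of where it was (value of joint cover between 0.55 and 1.05 rad and velocity of joint cover between -0.1 and 0.1 rad/s and contact force between the fingers and cover above 0.5 N and contact force between cover and gland_a below 0.3 N and contact force between cover and gland_b below 0.3 N and contact force between cover and screwdriver below 0.3 N and contact force between cover and jar below 0.3 N and contact force between cover and bottle below 0.3 N and contact force between cover and beaker below 0.3 N and distance of each of gland_a_c, gland_b_c, screwdriver, jar, bottle, beaker from where it was at the start of the episode below 0.03 m); the arm keeps its last pose, push and grip.
It fails at once if the caught cover is forced: more than 60 N on the lip that its latch catches (contact force between keeper and anything else above 60 N).
It fails at once if a bystander is moved by more than 30 mm (distance of any of gland_a_c, gland_b_c, screwdriver, jar, bottle, beaker from where it was at the start of the episode above 0.03 m).
It also fails if it takes over 48 s, if anything falls off the work surface, if the arm or the gripper's body presses on something with over 40 N, if the wrist force passes 120 N, or if a joint passes its speed limit or range.

## Working session

There is one attempt and no reset: what is moved stays moved. The work goes in short steps, Python scripts to look and compute and a tool call to move; the robot and the scene stay as the last step left them, time stands still between calls to the robot, and variables do not carry over. Pictures are saved under pics/ and viewed, at most 10 in all, crops included, and the job is handed in when it is done.

Besides the shell and the picture viewer there is one more tool, called after "Call:" as a command line: name --argument value ..., lists and objects as JSON in quotes. carry_out: Moves the arm, as the interface text tells. Its arguments: {"type":"object","properties":{"increments":{"type":"array","items":{"type":"number"}},"grip":{"type":"number"},"newtons":{"type":"number"}},"required":["increments"]}

```bash
mkdir -p pics
python3 - <<'E'
from cell import readout, vision, arm
import cv2,numpy as np
s=readout.observe();print(s, arm.tcp_to_grasp)
for n in("top","scene"):
    c=vision.calibration(n);print(n,c)
    cv2.imwrite(f"pics/{n}0.png",vision.get_image(n)[:,:,::-1])
E
```

```text
{'clock': 0.0, 'joints': array([ 1.16740949,  0.43523585,  0.02499207,  1.57408808, -0.01160598,
        1.13399174, -0.07507475]), 'dq': array([-0.00092456,  0.00032144,  0.00047078,  0.00107122, -0.00099208,
        0.00100075, -0.00093167]), 'joint_efforts': array([ 1.86743625e-05, -6.67851663e+01,  9.84855630e-01, -3.14455962e+01,
       -6.07184717e-02,  4.30668646e-02,  1.61295757e-04]), 'position': array([ 0.18495695, -0.59647642,  0.22594069]), 'ee_rot': array([-3.10463194e+00, -4.70366485e-01,  5.96339011e-04]), 'force': array([-0.00550104,  0.32195473,  0.82900577]), 'ft_torque': array([-0.04917405, -0.06605128,  0.04049739]), 'gripper_force': 0.0, 'width': 0.997544663076342} -0.0188
top {'fov_y': 43.13066387762207, 'cx': 328.25747708944107, 'cy': 243.56082107628706, 'pose': array([[ 0.01286424,  0.99038046, -0.13777177,  0.40501981],
       [-0.99978676,  0.0149658 ,  0.01422892,  0.02557389],
       [ 0.0161539 ,  0.13755934,  0.99036179,  1.55874654],
       [ 0.        ,  0.        ,  0.        ,  1.        ]])}
scene {'fov_y': 52.65689037627439, 'cx': 310.2346806099336, 'cy': 240.26799307755985, 'pose': array([[ 0.40535134, -0.70808327,  0.57819406,  1.36921876],
       [ 0.91415834,  0.31245458, -0.25823761, -0.3173821 ],
       [ 0.00219435,  0.63323788,  0.77395411,  1.16711301],
       [ 0.        ,  0.        ,  0.        ,  1.        ]])}
```

View pics/top0.png

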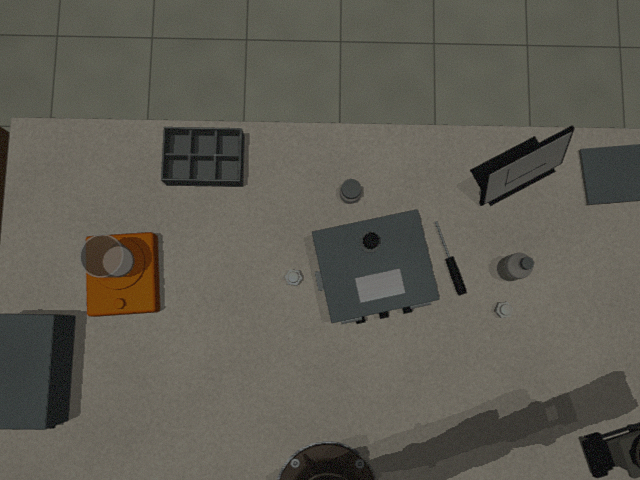

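View pics/scene0.png

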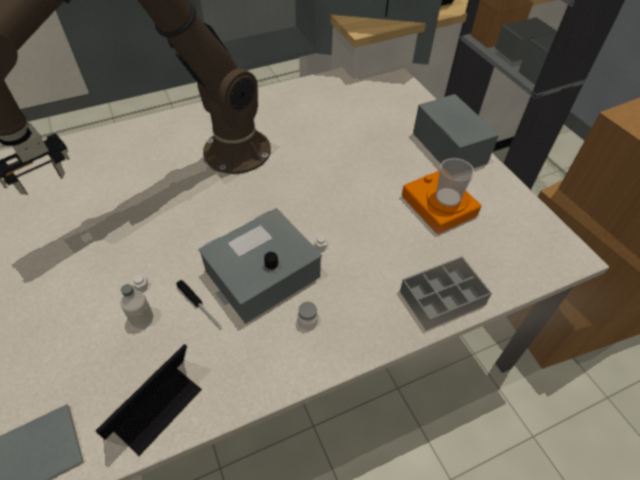

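The top view shows the cover's corners near (313,231), (418,210), (439,298) and (331,322), with the knob near (371,240). In the scene view the knob is near (271,260). Next I'll turn these into positions.

```bash
cat > h.py <<'E'
import numpy as np,cv2
from cell import readout, vision, arm
def ray(c,u,v):
    f=240/np.tan(np.radians(c['fov_y']/2)); P=c['pose']
    d=P[:3,:3]@np.array([(u-c['cx'])/f,-(v-c['cy'])/f,-1]); return P[:3,3],d/np.linalg.norm(d)
def onz(c,u,v,z):
    o,d=ray(c,u,v); return o+d*(z-o[2])/d[2]
def dark(img,x0,x1,y0,y1,t=30):
    m=(img[y0:y1,x0:x1].max(2)<t).astype(np.uint8)
    n,l,s,ce=cv2.connectedComponentsWithStats(m)
    k=1+np.argmax(s[1:,4]); return ce[k]+[x0,y0],s[k]
E
python3 - <<'E'
from h import *
K={}
for n,b in(("top",(350,392,222,258)),("scene",(255,287,245,275))):
    im=cv2.imread(f"pics/{n}0.png");c=vision.calibration(n)
    p,s=dark(im,*b);K[n]=ray(c,*p);print(n,p,s,onz(c,*p,.135))
(o1,d1),(o2,d2)=K.values()
t=np.linalg.lstsq(np.c_[d1,-d2],o2-o1,rcond=None)[0];print("tri",o1+t[0]*d1,o2+t[1]*d2)
c=vision.calibration("top")
C=np.array([onz(c,*q,.108) for q in((313,231),(418,210),(439,298),(331,322))]);print(C.round(3),C.mean(0))
for i in range(4):
    e=C[i-1]-C[i];print(np.linalg.norm(e),np.degrees(np.arctan2(e[1],e[0])))
E
```

```text
top [370.38554217 240.37349398] [ 13  11  16  16 166] [ 0.61222254 -0.09470611  0.135     ]
scene [270.53333333 260.52727273] [ 10   8  12  16 165] [ 0.61916639 -0.09776248  0.135     ]
tri [ 0.61341883 -0.09540055  0.12677997] [ 0.61320842 -0.09601795  0.12680151]
[[ 0.637  0.042  0.108]
 [ 0.693 -0.213  0.108]
 [ 0.48  -0.262  0.108]
 [ 0.419 -0.004  0.108]] [ 0.55710547 -0.10916718  0.108     ]
0.22252659467123911 -168.0156162730573
0.2609542256853769 102.33802655751222
0.21868891762397238 12.866473384128449
0.2643726011405007 -76.82913174881753
```

Call:
carry_out --increments '[0,0,40,0,0,0,0,0,40,0,0,0,33,39,0,0,0,0.115,33,39,0,0,0,0.115,33,39,0,0,0,0.115,33,39,0,0,0,0.115,33,39,0,0,0,0.115,33,39,0,0,0,0.115,33,39,0,0,0,0.115,33,39,0,0,0,0.115,33,39,0,0,0,0.115,33,39,0,0,0,0.115,33,39,0,0,0,0.115,33,39,0,0,0,0.115,31,34,0,0,0,0.109,0,0,0,0,0,0,0,0,0,0,0,0]' --grip 0

```text
clock: 2.22
position: [0.6117, -0.0956, 0.3062]
ee_rot: [-1.966, -2.449, 0.002]
force: [0.5, -0.4, 0.2]
width: 1.001
gripper_force: 0.0
```

Run:
```python
from h import *
from scipy.spatial.transform import Rotation as R
c=vision.calibration("wrist");im=vision.get_image("wrist");cv2.imwrite("pics/w1.png",im[:,:,::-1])
s=readout.observe();print(s['clock'],s['joints'].round(3),s['position'],R.from_rotvec(s['ee_rot']).as_matrix().round(3));print(c)
np.save("cw.npy",c,allow_pickle=True)
p=np.array([.612,-.095,.149]);q=c['pose'][:3,:3].T@(p-c['pose'][:3,3]);f=240/np.tan(np.radians(c['fov_y']/2));print("expect",c['cx']+f*q[0]/-q[2],c['cy']+f*q[1]/q[2])
```

```text
2.275 [ 0.402  0.425 -0.498  1.433  0.205  1.336  0.11 ] [ 0.61151756 -0.09619218  0.30638009] [[-0.215  0.977 -0.001]
 [ 0.977  0.215 -0.001]
 [-0.001 -0.001 -1.   ]]
{'fov_y': 68.59140031892538, 'cx': 323.2361868337501, 'cy': 242.72771661315534, 'pose': array([[ 0.97607702, -0.20871845, -0.06091187,  0.59420996],
       [ 0.21741764,  0.93464731,  0.28136093, -0.02018416],
       [-0.0017941 , -0.28787326,  0.95766684,  0.46435701],
       [ 0.        ,  0.        ,  0.        ,  1.        ]])}
expect 325.0425496085756 224.11713351803706
```

View pics/w1.png

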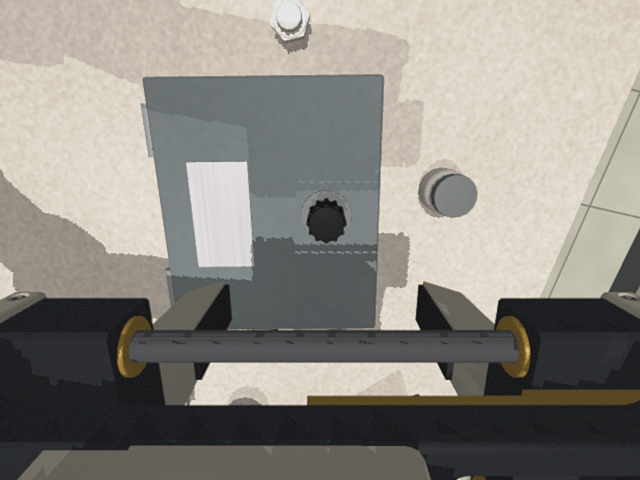

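The wrist view shows the knob top at about (327,223), within about 1 mm of where I predicted it. The fingers straddle it, with the jar to the right at (448,195). I'll descend and grip.

Call:
carry_out --increments '[1,1,-30,0,0,0,0,1,-40,0,0,0,0,0,-40,0,0,0,0,0,-40,0,0,0,0,0,-25,0,0,0,0,0,-10,0,0,0,0,0,-6,0,0,0,0,0,0,0,0,0,0,0,0,0,0,0]'

```text
clock: 3.4
position: [0.6137, -0.093, 0.1167]
ee_rot: [1.965, 2.45, 0.001]
force: [-0.6, -0.5, -0.1]
width: 1.002
gripper_force: 0.0
```

Call:
carry_out --increments '[0,0,0,0,0,0,0,0,0,0,0,0,0,0,0,0,0,0,0,0,0,0,0,0,0,0,0,0,0,0,0,0,0,0,0,0,0,0,0,0,0,0,0,0,0,0,0,0]' --grip 1 --newtons 25

```text
clock: 4.4
position: [0.6136, -0.0928, 0.1158]
ee_rot: [1.965, 2.451, 0.001]
force: [3.2, 0.3, -1.7]
width: 0.365
gripper_force: 25.0
```

Call:
carry_out --increments '[0,0,2,0.002,-0.012,0,0,0,1,0.001,-0.006,0,0,0,0,0,0,0]'

```text
clock: 4.78
position: [0.6133, -0.0929, 0.1184]
ee_rot: [1.958, 2.441, 0.023]
force: [6.0, 0.8, -8.4]
width: 0.366
gripper_force: 25.0
```

Call:
carry_out --increments '[0,0,2,0.002,-0.012,0,0,0,0,0,0,0]'

```text
clock: 5.03
position: [0.6133, -0.0928, 0.1191]
ee_rot: [1.953, 2.435, 0.037]
force: [12.0, 0.8, -20.1]
width: 0.364
gripper_force: 25.0
```

The tug met 20 N after about 3 mm, so the cover is caught. I'll lower it again and turn the knob a quarter turn.

Call:
carry_out --increments '[0,0,-2,-0.002,0.012,0,0,0,-3,-0.003,0.018,0,0,0,0,0,0,0,0,0,0,0,0,0]'

```text
clock: 5.52
position: [0.6136, -0.0928, 0.1159]
ee_rot: [1.965, 2.45, 0.001]
force: [4.7, 0.4, -2.9]
width: 0.366
gripper_force: 25.0
```

Call:
carry_out --increments '[0,0,0,0,0,-0.13,0,0,0,0,0,-0.13,0,0,0,0,0,-0.13,0,0,0,0,0,-0.13,0,0,0,0,0,-0.13,0,0,0,0,0,-0.13,0,0,0,0,0,-0.13,0,0,0,0,0,-0.13,0,0,0,0,0,-0.13,0,0,0,0,0,-0.13,0,0,0,0,0,-0.13,0,0,0,0,0,-0.14,0,0,0,0,0,0,0,0,0,0,0,0]'

```text
clock: 7.28
position: [0.6154, -0.0942, 0.1168]
ee_rot: [3.121, 0.343, 0.008]
force: [9.6, -2.8, -1.5]
width: 0.365
gripper_force: 25.0
```

Run:
```python
from h import *
from scipy.spatial.transform import Rotation as R
s=readout.observe();M=R.from_rotvec(s['ee_rot']).as_matrix()
print(s['joints'].round(3),s['force'],s['ft_torque'],np.degrees(np.arctan2(M[1,1],M[0,1])),M[:,2].round(3))
```

```text
[ 0.107  0.534 -0.061  1.704  0.041  0.9   -1.323] [ 9.61632991 -2.78169072 -1.52900484] [-0.70454292 -2.1574487  -0.04519062] -77.46658187294128 [ 0.005 -0.001 -1.   ]
```

Call:
carry_out --increments '[2,-1,1,0.001,-0.006,0,0,0,2,0.002,-0.012,0,0,0,2,0.002,-0.012,0,0,0,0,0,0,0]'

```text
clock: 7.78
position: [0.6151, -0.0943, 0.1211]
ee_rot: [-3.121, -0.344, -0.049]
force: [4.7, -2.4, -2.8]
width: 0.367
gripper_force: 25.0
```

Call:
carry_out --increments '[0,0,2,0.002,-0.012,0,0,0,0,0,0,0]'

```text
clock: 8.02
position: [0.6149, -0.0943, 0.1229]
ee_rot: [-3.12, -0.344, -0.067]
force: [4.3, -2.0, -1.5]
width: 0.363
gripper_force: 25.0
```

The latch is free: it has moved over 6 mm and the force is only about 2 N. Now I'll work out the arc.

Run:
```python
import numpy as np
a=np.radians(12.6);th=np.linspace(.04,.79,26)
X=.168*np.cos(th)-.0165*np.sin(th);Z=.168*np.sin(th)+.0165*np.cos(th)
dx=np.diff(X)*1e3;dz=np.diff(Z)*1e3
for i in range(25):print([round(v,1) for v in(dx[i]*np.cos(a),dx[i]*np.sin(a),dz[i])],end=',')
print(.03*np.sin(a),-.03*np.cos(a))
```

```text
[np.float64(-0.8), np.float64(-0.2), np.float64(5.0)],[np.float64(-0.9), np.float64(-0.2), np.float64(5.0)],[np.float64(-1.0), np.float64(-0.2), np.float64(4.9)],[np.float64(-1.2), np.float64(-0.3), np.float64(4.9)],[np.float64(-1.3), np.float64(-0.3), np.float64(4.9)],[np.float64(-1.5), np.float64(-0.3), np.float64(4.8)],[np.float64(-1.6), np.float64(-0.4), np.float64(4.8)],[np.float64(-1.8), np.float64(-0.4), np.float64(4.7)],[np.float64(-1.9), np.float64(-0.4), np.float64(4.7)],[np.float64(-2.0), np.float64(-0.5), np.float64(4.6)],[np.float64(-2.2), np.float64(-0.5), np.float64(4.6)],[np.float64(-2.3), np.float64(-0.5), np.float64(4.5)],[np.float64(-2.4), np.float64(-0.5), np.float64(4.4)],[np.float64(-2.6), np.float64(-0.6), np.float64(4.3)],[np.float64(-2.7), np.float64(-0.6), np.float64(4.3)],[np.float64(-2.8), np.float64(-0.6), np.float64(4.2)],[np.float64(-2.9), np.float64(-0.7), np.float64(4.1)],[np.float64(-3.0), np.float64(-0.7), np.float64(4.0)],[np.float64(-3.2), np.float64(-0.7), np.float64(3.9)],[np.float64(-3.3), np.float64(-0.7), np.float64(3.8)],[np.float64(-3.4), np.float64(-0.8), np.float64(3.7)],[np.float64(-3.5), np.float64(-0.8), np.float64(3.6)],[np.float64(-3.6), np.float64(-0.8), np.float64(3.5)],[np.float64(-3.7), np.float64(-0.8), np.float64(3.4)],[np.float64(-3.8), np.float64(-0.8), np.float64(3.3)],0.006544297241896276 -0.029277502858162423
```

Call:
carry_out --increments '[-0.8,-0.2,5,0.0065,-0.0293,0,-0.9,-0.2,5,0.0065,-0.0293,0,-1,-0.2,4.9,0.0065,-0.0293,0,-1.2,-0.3,4.9,0.0065,-0.0293,0,-1.3,-0.3,4.9,0.0065,-0.0293,0,-1.5,-0.3,4.8,0.0065,-0.0293,0,-1.6,-0.4,4.8,0.0065,-0.0293,0,-1.8,-0.4,4.7,0.0065,-0.0293,0,-1.9,-0.4,4.7,0.0065,-0.0293,0,0,0,0,0,0,0]' --newtons 35

```text
clock: 9.28
position: [0.6029, -0.0971, 0.1672]
ee_rot: [-3.054, -0.335, -0.484]
force: [4.2, -3.3, -0.9]
width: 0.368
gripper_force: 35.0
```

Call:
carry_out --increments '[-2,-0.5,4.6,0.0065,-0.0293,0,-2.2,-0.5,4.6,0.0065,-0.0293,0,-2.3,-0.5,4.5,0.0065,-0.0293,0,-2.4,-0.5,4.4,0.0065,-0.0293,0,-2.6,-0.6,4.3,0.0065,-0.0293,0,-2.7,-0.6,4.3,0.0065,-0.0293,0,-2.8,-0.6,4.2,0.0065,-0.0293,0,-2.9,-0.7,4.1,0.0065,-0.0293,0,0,0,0,0,0,0]'

```text
clock: 10.4
position: [0.5834, -0.1016, 0.202]
ee_rot: [-2.951, -0.323, -0.839]
force: [4.4, -2.5, 0.4]
width: 0.361
gripper_force: 35.0
```

Call:
carry_out --increments '[-3,-0.7,4,0.0065,-0.0293,0,-3.2,-0.7,3.9,0.0065,-0.0293,0,-3.3,-0.7,3.8,0.0065,-0.0293,0,-3.4,-0.8,3.7,0.0065,-0.0293,0,-3.5,-0.8,3.6,0.0065,-0.0293,0,-3.6,-0.8,3.5,0.0065,-0.0293,0,-3.7,-0.8,3.4,0.0065,-0.0293,0,-3.8,-0.8,3.3,0.0065,-0.0293,0,0,0,0,0,0,0,0,0,0,0,0,0,0,0,0,0,0,0,0,0,0,0,0,0]'

```text
clock: 11.9
position: [0.5561, -0.1078, 0.2316]
ee_rot: [-2.81, -0.305, -1.166]
force: [1.3, -5.2, -3.8]
width: 0.367
gripper_force: 35.0
```

Run:
```python
from h import *
from scipy.spatial.transform import Rotation as R
s=readout.observe();M=R.from_rotvec(s['ee_rot']).as_matrix()
print(s['clock'],s['joints'].round(3),s['position'],s['force'],s['dq'].round(4),M[:,2].round(3),np.degrees(np.arccos(-M[2,2])))
im=vision.get_image("scene")[:,:,::-1]
cv2.imwrite("pics/s2.png",cv2.resize(im[160:360,120:400],None,fx=2.5,fy=2.5))
```

```text
11.9 [ 1.299  0.292 -1.091  2.275 -1.318  0.118  0.241] [ 0.55611117 -0.10784407  0.23157354] [ 1.32440077 -5.22150256 -3.78186006] [-0.0002 -0.0012  0.0007 -0.0011 -0.0005 -0.0006  0.0005] [ 0.691  0.153 -0.706] 45.0758628546173
```

View pics/s2.png

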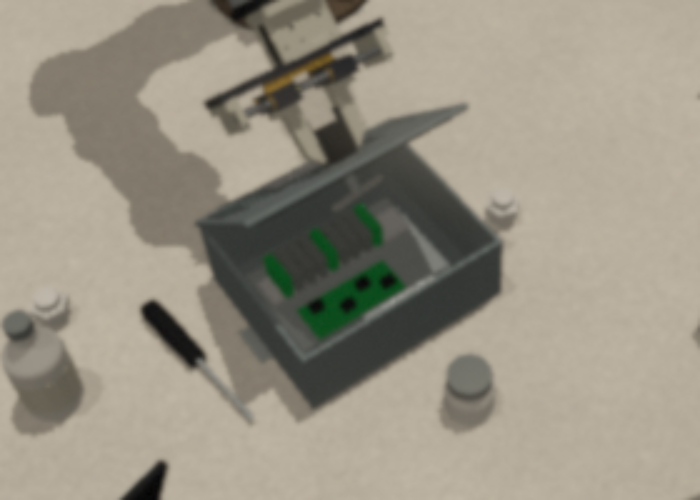

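The picture shows the cover raised about 45° and held by the knob, with the bystanders undisturbed. Joints 5 and 6 are right at their range limits, so I'll back off a little.

Call:
carry_out --increments '[3.8,0.8,-3.3,-0.0065,0.0293,0,3.7,0.8,-3.4,-0.0065,0.0293,0,3.6,0.8,-3.5,-0.0065,0.0293,0,0,0,0,0,0,0,0,0,0,0,0,0,0,0,0,0,0,0,0,0,0,0,0,0]'

```text
clock: 12.82
position: [0.5671, -0.1054, 0.2213]
ee_rot: [-2.868, -0.311, -1.041]
force: [0.9, -5.3, -3.3]
width: 0.365
gripper_force: 35.0
```

Run:
```python
from h import *
s=readout.observe();print(s['clock'],s['joints'].round(4),s['position'],s['ee_rot'],s['force'],s['dq'].round(4),s['width'],s['gripper_force'])
```

```text
12.825 [ 0.8709  0.2071 -0.649   2.2243 -0.9829  0.2202 -0.1696] [ 0.56706983 -0.10535059  0.22131067] [-2.86783216 -0.3114134  -1.04124646] [ 0.93410694 -5.26790046 -3.33624424] [ 0.0003  0.0014 -0.0004  0.0012  0.0005  0.0007  0.001 ] 0.36461047700388327 34.985005259513855
```

```bash
python3 -c "
from cell import arm;print(arm.sign_off())"
```

```text
the job is handed in; nothing more can be done
None
```

The cover was caught, so I freed it with a quarter turn of the knob, raised it to about 0.69 rad (40°) and handed the job in with the gripper still holding the knob; the result was not shown, and joint 6 briefly read 0.118 against its 0.12 lower limit before I backed off.

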